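# Zero the tuning meter with the trimming tool

## Task

The needle of the bench tuning meter stands off its zero. Take the white plastic trimming tool out of the tool block, feel its blade into the slot of the trimmer in the meter's panel with only light pressure, and turn the trimmer until the needle points at the broad zero block in the middle of the scale. Then put the tool back upright in its empty hole in the block, seated on its collar, and leave the other things on the bench where they are.

Things in the scene. Friction and masses are not known exactly. Their poses are not given: they have to be found in the camera images.
- tester: bench tuning meter, fixed, 150 (x) by 230 (y) by 60 mm tall, origin at the centre of its underside. On the panel at 60 mm: left (+y) a meter with a black bezel 10 mm high, far right a 19 mm toggle switch, and the trimmer, a black bush 20 mm across with a brass rotor inside. The rotor is sprung: it sinks from about 1 N, by 1 mm at 3 N, then is hard. The trimmer must not take over 14 N in all
- trim_hole (a point): centre of the 24.5 mm panel hole, at panel height. The bush stands in it, up to 2 mm off in x and in y, its rim 0 to 7 mm above the panel (not measured). Its mouth, 16.4 mm wide, narrows over 3.6 mm to a 9.2 mm bore. The rotor's face is 10 mm below the rim, with a slot right across, 3.2 mm wide, 2.6 mm deep, pointing any way (not measured); it turns at 0.008 N m and stays where it is left
- needle (a joint): angle of the meter's 62 mm needle: 0 = on the middle of the zero block (6 mm broad, the others are thin ticks), along the tester's +x; positive = anticlockwise from above (left, seen from the robot). Starts at 0.24 to 0.56; the block covers -0.05 to 0.05. It moves 0.4 rad per rad of the trimmer, the same way round. A lightly pressed blade slides over the rotor until it drops in the slot
- block: hardwood tool block, fixed, 70 mm (x) by 150 mm (y), 55 mm tall, origin at the centre of its underside. Two equal upright holes 11 mm wide and 50 mm deep, 90 mm apart: one holds the trimming tool, the other the mandrel
- hole_a (a point): centre of the mouth of the hole on the block's -y side, at the block's top
- hole_b (a point): centre of the mouth of the hole on the block's +y side, at the block's top
- tool: white plastic trimming tool, loose, 18 to 35 g, standing blade down in one hole of the block. Origin at the blade's tip, z up to the handle, turned any way about z. From the tip: blade 8 (its x) x 1.6 (its y) mm, 3.5 mm long; round shank 8 mm thick to 45.5 mm; collar 20 mm across, 4 mm thick, resting on the block's top; square handle 14 x 14 mm (flats to its x and y) from 49.5 to 109.5 mm
- tool_grip (a point): centre of the tool's handle, 79.5 mm above the blade's tip, 34 mm above the block's top when seated; axes as the tool's
- mandrel_mid (a point): middle of the round wooden handle (26 mm thick, 43 mm tall) of a steel staple mandrel, loose, 70 g, standing in the other hole; it stands 46 mm above the block. To be left alone
- calliper_mid (a point): middle of a steel calliper lying on the bench, 200 mm long (along its y), 9 mm high, loose. To be left alone
- wax_mid (a point): centre of a beeswax block 40 x 60 x 28 mm, loose. To be left alone
- loupe_mid (a point): centre of a round chrome loupe 44 mm across, 22 mm tall, loose. To be left alone
Mind the look-alikes: they are no part of the job. Leave any blue or purple look-alike of the tool alone.

How it is judged (in metres and radians):
On the way:
1. with the tool in the trimmer, the needle is brought onto the zero block (value of joint needle between -0.05 and 0.05 rad and horizontal distance between tool and trim_hole below 0.008 m), for 0.2 s.
At the end, for the whole second after the job is handed in: the needle within 0.05 rad of zero (on the zero block), the tool upright (within 0.12 rad) in one of the block's holes, its handle within 8 mm of the hole's axis and its collar within 4 mm of the block's top, at rest (value of joint needle between -0.05 and 0.05 rad and (horizontal distance between tool_grip and hole_a below 0.008 m or horizontal distance between tool_grip and hole_b below 0.008 m) and z of tool_grip in the frame of block below 0.093 m and angle between tool_grip's own z axis and vertical below 0.12 rad and linear speed of tool below 0.02 m/s); the robot touches nothing.
It fails at once if the tool bears on the meter, its panel or its trimmer with more than 14 N (contact force between tool and tester above 14 N).
It fails at once if the mandrel, calliper, beeswax block or loupe is moved by more than 20 mm (distance of any of mandrel_mid, calliper_mid, wax_mid, loupe_mid from where it was at the start of the episode above 0.02 m).
It also fails if it takes over 72 s, if anything falls off the work surface, if the arm or the gripper's body presses on something with over 40 N, if the wrist force passes 120 N, or if a joint passes its speed limit or range.

## Robot

A 7-joint arm with a two-finger parallel gripper is mounted at the origin on the work surface. World frame = base frame: x ahead of the robot, y to its left, z up, the work surface at z = 0. Lengths are in mm, angles in rad, forces in N, time in s.
With the tool pointing down it reaches from about 425 to 1025 mm from the base axis. Payload 3.6 kg.
Tool frame: the origin (TCP) lies at the very end of the fingers, on their centre line; the grasp point (between the pads) lies env.grip_depth behind it (env.grip_depth is the distance from the TCP to the grasp point, in mm); z points along the fingers, x is the direction in which the jaws open and shut, and the axes are right-handed (so a half turn about z gives the same grasp; the last joint's range is limited). The gripper opens to 85 mm and grips with 20 to 120 N. Pads are 22 mm wide; open, the fingers measure 114 mm over their backs; the gripper's body (76 mm by 85 mm) begins 54 mm behind the grasp point. The pads swing forward as they close: fully open they stand 13 mm farther back than shut.
Start: joints at [-1.369, 0.591, 0.048, 1.609, -0.033, 0.943, -0.034], TCP at [211.337, 693.517, 231.302] pointing down, gripper open.
Joint ranges: [-2.69, 2.69], [-0.47, 2.24], [-1.27, 1.36], [0.19, 2.51], [-1.53, 4.68], [0.08, 2.07], [-3.09, 3.09]. Speed limits (rad/s): [2.57, 2.57, 3.14, 3.14, 3.14, 3.14, 3.14].

## Interface

Orientations are given as [roll, pitch, yaw] about the fixed x, y, z axes, in that order (R = Rz(yaw) Ry(pitch) Rx(roll)).
In Python, from rig import telemetry, cams, finish_job, env gives the robot as it stands.
- The arm moves only by the shell command python3 -m creep 'ROWS' [FORCE]. ROWS is JSON, a list of rows, each a list of 3 entries, a list of its own where there are three numbers: the opening, from 0 (shut) to 1 (fully open), then the shift along the tool's x, y, z in mm, then the turn, a rotation vector about the tool's x, y, z in rad. A call has 1 to 10 rows; each row is the pose to reach, as a shift and turn from the pose measured when the call began, along the tool's axes at that moment; what a row does not reach only later rows make up. A row lasts 1/8 s, in which the tool goes at most 62.5 mm and 10.7 degrees, less where a joint would pass 70% of its speed; a pose out of reach is approached as far as the arm can. A call with a gripper value outside its range is refused whole. The fingers move at their own pace and stop on an object; FORCE is the grip in N (left out, the last holds). Time passes only in rows, so rows that repeat a pose let the fingers close. It gives the time, the measured TCP pose, the force and the opening at its end, in the units of the state.
- telemetry.state(): the state, without advancing time (a new reading comes with each control period).
- cams.capture(name): name is "scene" or "top"; returns a dict with "frame" (384x512x3 uint8, red, green, blue), "fx", "fy", "cx", "cy" (pixels), "k1" (the pictures are not rectified: a ray, as slopes to the right and down, at radius r is drawn at 1 + k1 r^2 times it, then the intrinsics apply), "origin" and "rotation" of the camera in the world. Camera axes: x right, y down, z forward; pixel columns grow to the right and rows downward; lengths in mm; the calibration is good to about 2 mm. A picture is of the moment at which its call begins. There is no depth.
- finish_job(): hands the job in, once; it reports no verdict.
The state is a dict: "time_s": time; "qpos": joint angles; "dq": joint speeds; "tau": joint torques, N m; "tool_pos": TCP position; "orientation": TCP orientation; "ft_force": force on the tool from outside, world axes, zero at the start; "torque": the same for the moment, N m; "width": opening from 0.0 (shut) to 1.0 (fully open).
Only numpy, scipy, OpenCV 4.12 (cv2) and the standard library are available. Lean on these libraries where they do the work, as an engineer would, in place of code of your own. Each camera call takes 0.05 s, during which the arm holds its last target.

## Working session

There is one attempt and no reset: what is moved stays moved. The work goes in short steps, Python scripts to look and compute and a shell command to move; the robot and the scene stay as the last step left them, time stands still between calls to the robot, and variables do not carry over. Pictures are saved under pics/ and viewed, and the job is handed in when it is done.

```bash
ls; mkdir -p pics
python3 - <<'E'
from rig import telemetry,cams,env
import cv2
print(telemetry.state()); print(env.grip_depth)
for n in("scene","top"):
    c=cams.capture(n); cv2.imwrite(f"pics/{n}0.png",c["frame"][:,:,::-1]); print({k:v for k,v in c.items() if k!="frame"})
E
```

```text
pics
{'time_s': 0.0, 'qpos': array([-1.36848458,  0.59214606,  0.04831106,  1.60983889, -0.03331311,
        0.94268377, -0.03371405]), 'dq': array([-1.11685007e-03, -2.91635141e-05, -2.93770700e-05,  7.23599269e-04,
        1.39332739e-03,  4.88193334e-04,  7.51182758e-04]), 'tau': array([-1.45938238e-04, -5.48706329e+01,  1.54623561e+00, -1.98124713e+01,
        9.32577532e-03,  8.69252690e-03, -3.27186662e-06]), 'tool_pos': array([211.10463757, 692.7153841 , 230.11559451]), 'orientation': array([3.14146755e+00, 2.26736809e-03, 1.27503346e+00]), 'ft_force': array([-0.31463214,  0.06622071, -0.36828514]), 'torque': array([ 0.01472703,  0.00778413, -0.03844979]), 'width': 1.0029382521364962}
18.700000000000003
{'fx': 474.8874952473264, 'fy': 474.8874952473264, 'cx': 251.30283848908036, 'cy': 188.87840746472037, 'k1': 0.020144147207106666, 'origin': array([1077.38336225,  366.0733754 ,  622.97243048]), 'rotation': array([-2.28688092, -0.00878275,  2.11380075])}
{'fx': 457.07004279162766, 'fy': 457.07004279162766, 'cx': 259.80907067905457, 'cy': 194.35024062302406, 'k1': -0.146987321790746, 'origin': array([442.94486186,  55.83558093, 890.31878501]), 'rotation': array([-3.01463123,  0.00422185, -1.58481768])}
```

View pics/scene0.png

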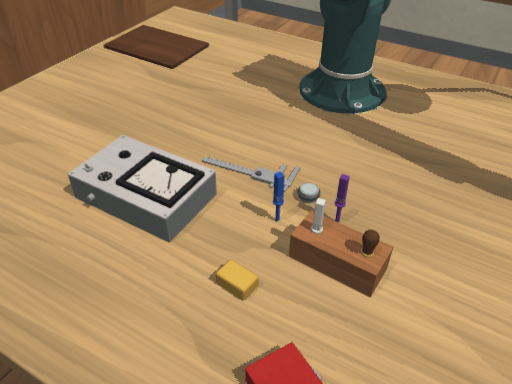

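View pics/top0.png

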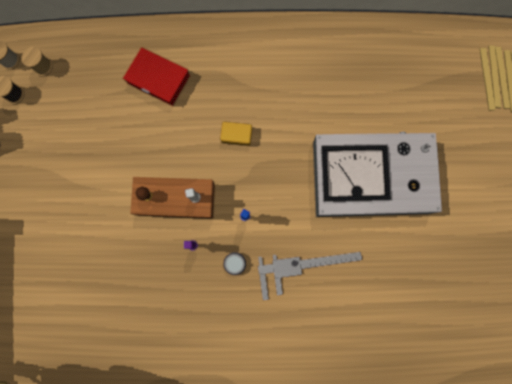

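Run:
```python
import cv2
t=cv2.imread("pics/top0.png"); s=cv2.imread("pics/scene0.png")
cv2.imwrite("pics/z1.png",cv2.resize(t[125:225,305:450],None,fx=5.5,fy=5.5,interpolation=cv2.INTER_CUBIC))
cv2.imwrite("pics/z2.png",cv2.resize(s[130:240,65:220],None,fx=5,fy=5,interpolation=cv2.INTER_CUBIC))
cv2.imwrite("pics/z3.png",cv2.resize(t[165:265,120:260],None,fx=5.5,fy=5.5,interpolation=cv2.INTER_CUBIC))
cv2.imwrite("pics/z4.png",cv2.resize(s[160:295,260:400],None,fx=4.4,fy=4.4,interpolation=cv2.INTER_CUBIC))
```

```text
(no output)
```

View pics/z1.png

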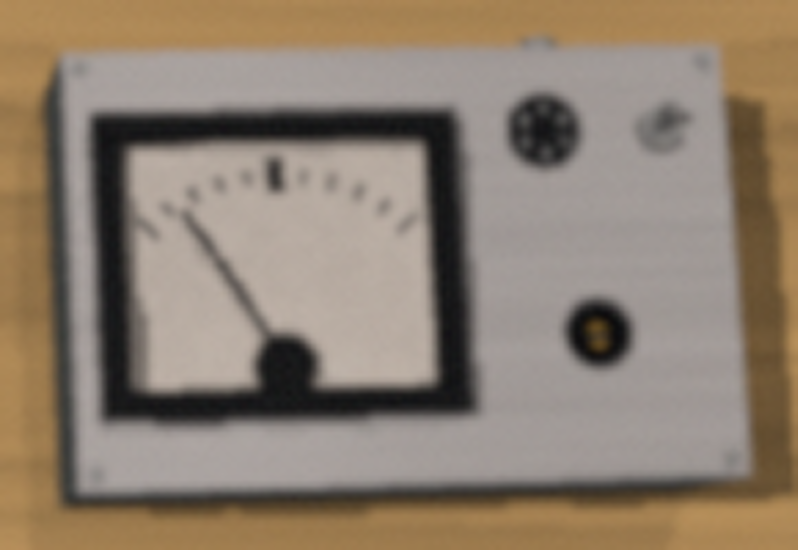

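View pics/z2.png

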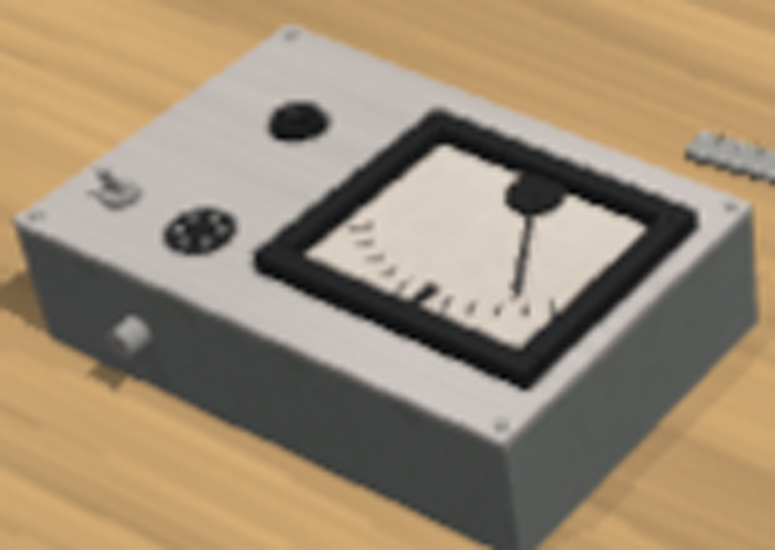

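View pics/z3.png

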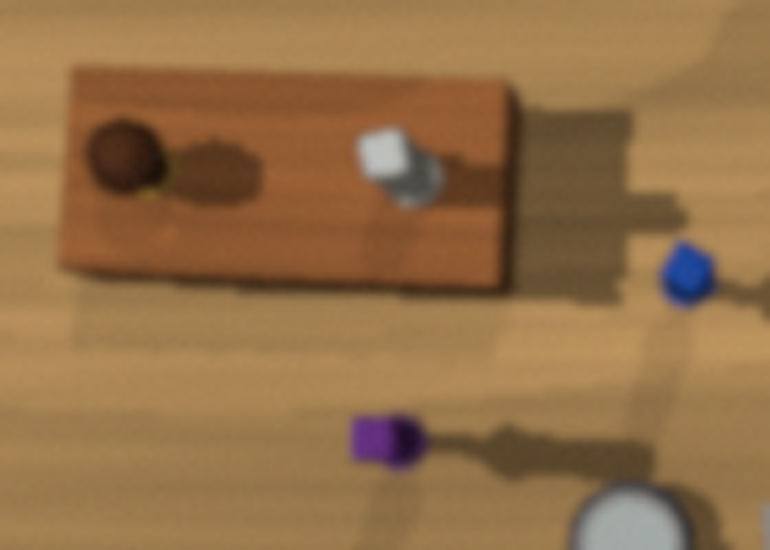

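View pics/z4.png

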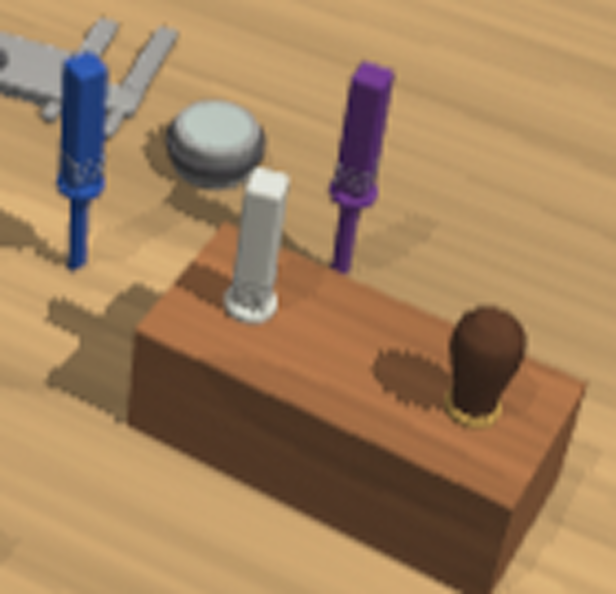

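```bash
cat > h.py <<'E'
import numpy as np
from scipy.spatial.transform import Rotation as R
from scipy.optimize import least_squares
C={'scene':dict(f=474.8874952473264,cx=251.30283848908036,cy=188.87840746472037,k=0.020144147207106666,o=[1077.38336225,366.0733754,622.97243048],r=[-2.28688092,-0.00878275,2.11380075]),
'top':dict(f=457.07004279162766,cx=259.80907067905457,cy=194.35024062302406,k=-0.146987321790746,o=[442.94486186,55.83558093,890.31878501],r=[-3.01463123,0.00422185,-1.58481768])}
for c in C.values(): c['o']=np.array(c['o']); c['R']=R.from_euler('xyz',c['r']).as_matrix()
def proj(n,P):
    c=C[n]; p=(np.atleast_2d(P)-c['o'])@c['R']; s=p[:,:2]/p[:,2:]; r2=(s**2).sum(1,keepdims=True)
    return s*(1+c['k']*r2)*c['f']+[c['cx'],c['cy']]
def back(n,uv,z):
    c=C[n]; d=(np.atleast_2d(uv)-[c['cx'],c['cy']])/c['f']; s=d.copy()
    for _ in range(30): s=d/(1+c['k']*(s**2).sum(1,keepdims=True))
    v=np.c_[s,np.ones(len(s))]@c['R'].T
    return c['o']+v*((z-c['o'][2])/v[:,2])[:,None]
def uz(p,off,s): return (np.atleast_2d(p)+0.5)/s-0.5+np.array(off)
def fit(hx,hy,z,obs):  # obs {cam: 4x2} corners order -x-y,+x-y,+x+y,-x+y
    m=np.array([[-hx,-hy],[hx,-hy],[hx,hy],[-hx,hy]])
    def pts(q):
        c,s=np.cos(q[2]),np.sin(q[2]); return np.c_[m@np.array([[c,s],[-s,c]])+q[:2],np.full(4,z)]
    f=lambda q:np.concatenate([(proj(n,pts(q))-o).ravel() for n,o in obs.items()])
    b=list(obs.items())[0]; x0=np.r_[back(b[0],b[1],z)[:,:2].mean(0),0]
    r=least_squares(f,x0); return r.x,f(r.x).reshape(-1,2)
E
python3 - <<'E'
from h import *
np.set_printoptions(precision=2,suppress=True)
T={'top':uz([[748,478],[718,48],[62,55],[70,497]],(305,125),5.5),'scene':uz([[290,27],[18,218],[505,440],[752,205]],(65,130),5)}
B={'top':uz([[500,290],[505,80],[72,66],[62,267]],(120,165),5.5),'scene':uz([[225,225],[137,330],[510,510],[582,387]],(260,160),4.4)}
for nm,d,hx,hy,z in(('tester',T,75,115,60),('block',B,35,75,55)):
    for k in ('top','scene'):
        q,r=fit(hx,hy,z,{k:d[k]}); print(nm,k,q,r.ravel())
    q,r=fit(hx,hy,z,d); print(nm,'both',q,r.ravel())
for z in(60,63.5,67): print('bush',z,back('top',uz([599,332],(305,125),5.5),z),back('scene',uz([299,122],(65,130),5),z))
print('handle top',back('top',uz([384,155],(120,165),5.5),119),back('scene',uz([268,181],(260,160),4.4),119))
print('collar',back('top',uz([415,180],(120,165),5.5),59),back('scene',uz([250,303],(260,160),4.4),57))
print('mandrel top',back('top',uz([125,155],(120,165),5.5),90))
print('needle',back('top',uz([[287,363],[183,212],[274,175]],(305,125),5.5),62))
from rig import telemetry
for i in range(3): print(telemetry.state()['tool_pos'])
E
```

```text
tester top [ 585.74 -163.05    0.  ] [-0.21  0.36 -0.38  0.21 -0.43 -0.09  0.96 -0.43]
tester scene [ 586.79 -163.56    0.01] [ 0.23 -0.83 -0.72  0.15  0.08  0.51  0.44 -0.32]
tester both [ 586.23 -163.38    0.01] [ 0.03 -0.06 -0.34 -0.19 -0.35 -0.2   1.25 -0.55  0.71 -0.99 -0.36 -0.15
  0.11  0.44  0.68 -0.28]
block top [548.1  222.49  -0.05] [-0.23 -0.46  0.77  0.07  0.16 -0.12 -0.7   0.51]
block scene [549.62 222.65  -0.06] [-0.26 -0.42 -0.94 -0.12  0.01  0.41  1.14 -0.23]
block both [548.74 222.54  -0.05] [-0.3  -0.73  0.77 -0.19  0.18 -0.54 -0.75  0.08 -0.17 -0.72 -0.76 -0.41
  0.21 -0.05  1.24 -0.68]
bush 60 [[ 562.47 -229.13   60.  ]] [[ 562.44 -229.69   60.  ]]
bush 63.5 [[ 561.97 -227.92   63.5 ]] [[ 565.64 -225.98   63.5 ]]
bush 67 [[ 561.46 -226.72   67.  ]] [[ 568.84 -222.28   67.  ]]
handle top [[545.91 177.98 119.  ]] [[546.35 178.01 119.  ]]
collar [[545.33 177.    59.  ]] [[546.84 177.88  57.  ]]
mandrel top [[551.04 267.52  90.  ]]
needle [[ 553.09 -120.6    62.  ]
 [ 604.86  -87.44   62.  ]
 [ 617.25 -118.97   62.  ]]
[211.1  692.79 230.27]
[211.1  692.79 230.27]
[211.1  692.79 230.27]
```

Run:
```python
import cv2,numpy as np
from h import *
t=cv2.imread("pics/top0.png"); s=cv2.imread("pics/scene0.png")
f=lambda im,x,y,w:cv2.resize(im[y-w:y+w+1,x-w:x+w+1],(390,390),interpolation=cv2.INTER_CUBIC)
cv2.imwrite("pics/z5.png",np.vstack([np.hstack([f(t,190,193,9),f(t,414,185,9)])[:,:],np.hstack([f(s,320,202,10),f(s,124,154,9)])])[:,:][:600*2:1] if 0 else cv2.resize(np.vstack([np.hstack([f(t,190,193,9),f(t,414,185,9)]),np.hstack([f(s,320,202,10),f(s,124,154,9)])]),(600,600)))
print(t[179:192,408:421].max(2)); print(t[179:192,408:421,2].astype(int)-t[179:192,408:421,0])
print('purple',back('top',uz([374,440],(120,165),5.5),109),back('top',uz([685,270],(120,165),5.5),109))
```

```text
[[156 147 130 114 103  97 102 111 125 141 154 158 160]
 [146 120  91  67  54  50  56  65  85 112 137 154 159]
 [127  88  50  32  27  19  24  29  46  74 113 139 155]
 [105  57  26  19  25  28  20  15  25  43  82 121 148]
 [ 81  33  20  31  56  68  56  33  14  25  52  99 139]
 [ 67  24  19  47  80  95  79  47  22  16  35  86 132]
 [ 64  23  20  39  68  83  72  50  21  18  32  79 131]
 [ 75  27  15  31  56  78  77  51  23  15  33  82 134]
 [ 90  38  16  28  60  87  88  59  26  19  41  89 136]
 [115  66  28  23  41  64  65  41  19  28  58 104 143]
 [138 101  58  31  20  25  27  23  31  52  92 128 153]
 [151 132  98  71  46  38  38  44  62  90 123 146 156]
 [158 151 137 116  98  88  87  94 108 127 145 155 159]]
[[10  9  7  6  6  5  7  6  8  8 10 10 11]
 [ 8  8  5  4  2  2  4  3  5  7  8 10 10]
 [ 7  5  2  0  1 -1 -2  0  2  3  8  9  9]
 [ 7  3 -1  1  7 12  7  2  0  2  5  8  8]
 [ 4  1  1 16 36 42 34 15  1 -2  2  6 10]
 [ 4  0  3 26 51 62 52 29  6 -2  1  5  8]
 [ 4  2  1 21 38 46 37 25  6 -4  1  5  9]
 [ 6  2  1  8 26 38 39 23  6 -1  2  5  8]
 [ 5  2  0 10 34 55 55 34  8 -1  2  6  8]
 [ 8  4  1  5 24 39 39 23  2  1  3  6  9]
 [ 8  6  3  2  4  9  9  3  2  2  6  8 10]
 [ 9  8  5  4  2  1  1  1  3  6  8  9  8]
 [ 9  9  9  6  6  5  5  5  7  7  9 10 10]]
purple [[457.92056477 182.42115551 109.        ]] [[509.68734947  85.08072874 109.        ]]
```

View pics/z5.png

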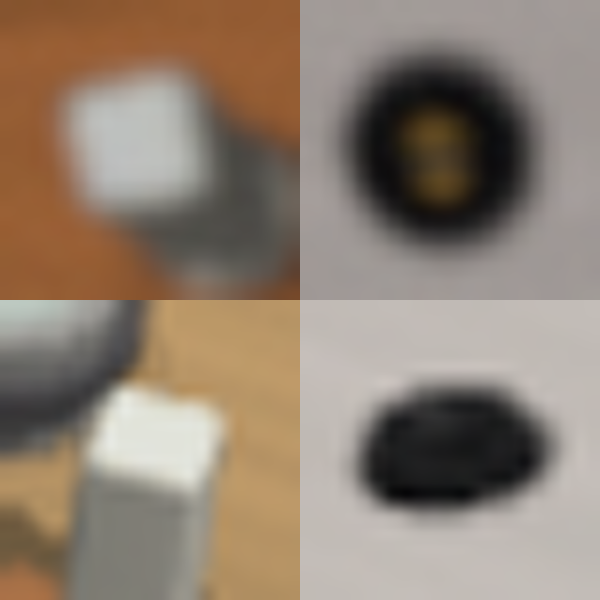

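```bash
cat > go.py <<'E'
import sys
from h import *
from rig import telemetry
np.set_printoptions(precision=3,suppress=True)
s=telemetry.state(); Rc=R.from_euler('xyz',s['orientation'])
x,y,z,yaw=map(float,sys.argv[1:5])
Rt=R.from_euler('xyz',[np.pi,0,yaw])
print('shift',Rc.inv().apply(np.array([x,y,z])-s['tool_pos']),'rot',(Rc.inv()*Rt).as_rotvec())
print('t',s['time_s'],s['tool_pos'],s['orientation'],'F',s['ft_force'],'M',s['torque'],s['width'],'q',s['qpos'])
E
python3 go.py 546.2 177.8 150 0.256
```

```text
shift [-394.826  470.616   81.129] rot [0.001 0.002 1.019]
t 0.1 [211.104 692.792 230.267] [3.141 0.002 1.275] F [-0.41   0.27  -0.362] M [ 0.024  0.02  -0.008] 0.9979188511691657 q [-1.369  0.592  0.048  1.61  -0.033  0.943 -0.034]
```

```bash
python3 -m creep '[[0.6,[-395,471,40],[0,0,1.02]],[0.6,[-395,471,40],[0,0,1.02]],[0.6,[-395,471,40],[0,0,1.02]],[0.6,[-395,471,40],[0,0,1.02]],[0.6,[-395,471,40],[0,0,1.02]],[0.6,[-395,471,40],[0,0,1.02]],[0.6,[-395,471,40],[0,0,1.02]],[0.6,[-395,471,40],[0,0,1.02]],[0.6,[-395,471,40],[0,0,1.02]],[0.6,[-395,471,40],[0,0,1.02]]]' 40; python3 go.py 546.2 177.8 150 0.256
```

```text
time_s: 1.35
tool_pos: [547.4, 175.2, 190.8]
orientation: [3.139, 0.001, 0.254]
ft_force: [1.2, 1.0, 0.4]
width: 0.601
shift [-0.478 -2.925 40.806] rot [ 0.002  0.001 -0.002]
t 1.35 [547.423 175.188 190.811] [3.139 0.001 0.254] F [1.171 1.019 0.43 ] M [ 0.056 -0.056  0.04 ] 0.6010980273772858 q [-0.631  0.474  0.33   1.997 -0.226  0.707  0.092]
```

```bash
python3 -m creep '[[0.6,[-0.5,-2.9,30],[0,0,0]],[0.6,[-0.5,-2.9,50],[0,0,0]],[0.6,[-0.5,-2.9,55],[0,0,0]],[0.6,[-0.5,-2.9,55],[0,0,0]]]'; python3 go.py 546.2 177.8 70.5 0.256
python3 - <<'E'
from rig import cams
import cv2,numpy as np
a=cams.capture("top")["frame"][:,:,::-1]; b=cams.capture("scene")["frame"][:,:,::-1]
o=np.hstack([cv2.resize(a[130:260,120:250],(400,400),interpolation=cv2.INTER_CUBIC),cv2.resize(b[110:270,240:400],(400,400),interpolation=cv2.INTER_CUBIC)])
cv2.imwrite("pics/p1.png",o)
E
```

```text
time_s: 1.85
tool_pos: [546.0, 177.9, 135.7]
orientation: [3.139, 0.002, 0.254]
ft_force: [0.8, -0.0, -0.2]
width: 0.605
shift [ 0.285  0.003 65.191] rot [ 0.002  0.002 -0.002]
t 1.85 [545.999 177.903 135.691] [3.139 0.002 0.254] F [ 0.779 -0.025 -0.21 ] M [0.004 0.006 0.011] 0.6052647092126275 q [-0.604  0.551  0.291  2.034 -0.268  0.595  0.123]
```

View pics/p1.png

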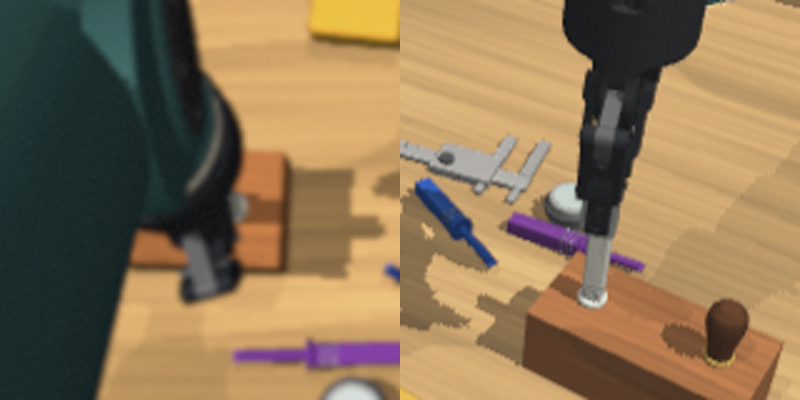

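The gripper sits centred over the white handle; the blue and purple look-alikes have toppled by themselves (they were free-standing, and I was never near them). I'll go down and grip.

```bash
python3 -m creep '[[0.6,[0.3,0,40],[0,0,0]],[0.6,[0.3,0,65],[0,0,0]],[0.6,[0.3,0,65],[0,0,0]],[0,[0.3,0,65],[0,0,0]],[0,[0.3,0,65],[0,0,0]],[0,[0.3,0,65],[0,0,0]],[0,[0.3,0,65],[0,0,0]],[0,[0.3,0,65],[0,0,0]]]' 50; python3 go.py 546.2 177.8 130 0.256
```

```text
time_s: 2.95
tool_pos: [548.0, 178.4, 72.9]
orientation: [3.14, -0.003, 0.254]
ft_force: [-0.9, -0.4, 6.5]
width: 0.159
shift [ -1.789   0.231 -57.084] rot [ 0.002 -0.003 -0.002]
t 2.95 [548.039 178.428  72.921] [ 3.14  -0.003  0.254] F [-0.859 -0.358  6.528] M [0.047 0.109 0.003] 0.1589220450376934 q [-0.562  0.646  0.236  2.059 -0.314  0.467  0.163]
```

```bash
python3 -m creep '[[0,[0,0,-10],[0,0,0]],[0,[0,0,-40],[0,0,0]],[0,[0,0,-80],[0,0,0]],[0,[0,0,-110],[0,0,0]],[0,[0,0,-110],[0,0,0]],[0,[0,0,-110],[0,0,0]]]' 50; python3 go.py 562.4 -229.4 180 0.256;python3 - <<'E'
from rig import cams
import cv2,numpy as np
a=cams.capture("top")["frame"][:,:,::-1]; b=cams.capture("scene")["frame"][:,:,::-1]
o=np.hstack([cv2.resize(a[110:260,120:270],(400,400),interpolation=cv2.INTER_CUBIC),cv2.resize(b[110:270,240:400],(400,400),interpolation=cv2.INTER_CUBIC)])
cv2.imwrite("pics/p2.png",o)
E
```

```text
time_s: 3.7
tool_pos: [547.0, 178.5, 182.7]
orientation: [3.14, -0.002, 0.254]
ft_force: [0.1, -0.4, -0.7]
width: 0.157
shift [-87.788 398.619   3.096] rot [ 0.001 -0.002 -0.002]
t 3.7 [547.023 178.485 182.702] [ 3.14  -0.002  0.254] F [ 0.125 -0.443 -0.743] M [ 0.013  0.003 -0.027] 0.1565353925384298 q [-0.636  0.485  0.33   2.004 -0.238  0.688  0.098]
```

View pics/p2.png

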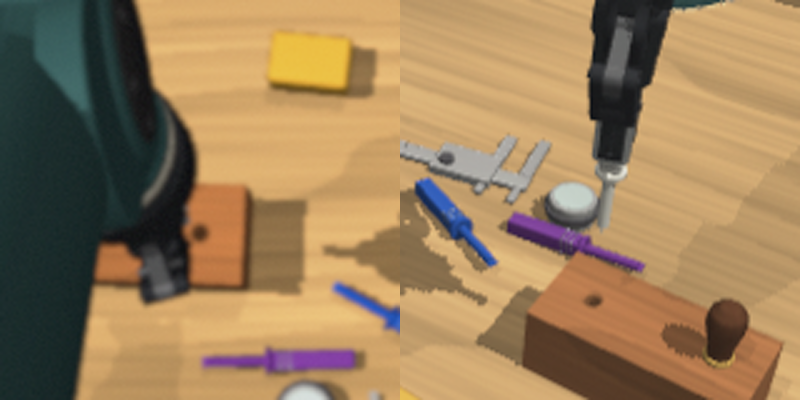

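Run:
```python
from h import *
import cv2
from rig import cams
np.set_printoptions(precision=2,suppress=True)
ha=[back('top',uz([200,232],(120,110),400/150),55)[0],back('scene',uz([194,300],(240,110),2.5),55)[0]];print(ha)
b=cams.capture("scene")["frame"][:,:,::-1]
cv2.imwrite("pics/p3.png",cv2.resize(b[170:212,300:342],(600,600),interpolation=cv2.INTER_CUBIC))
for h in (124,120,116): print(h,proj('scene',[[547,178.5,h]]))
```

```text
[array([547.01, 178.25,  55.  ]), array([546.78, 179.65,  55.  ])]
124 [[320.97 198.74]]
120 [[320.7  200.63]]
116 [[320.44 202.5 ]]
```

View pics/p3.png

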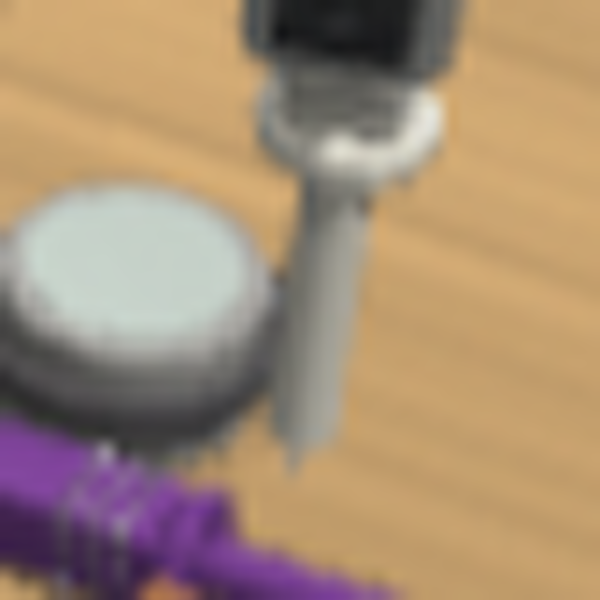

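```bash
python3 go.py 563.2 -229.2 170 2.1
```

```text
shift [-86.615 398.463  12.519] rot [ 0.001  0.002 -1.846]
t 3.85 [546.783 178.26  181.789] [ 3.14  -0.     0.254] F [ 0.112  0.389 -0.03 ] M [-0.016 -0.006 -0.008] 0.15792511101712087 q [-0.635  0.487  0.33   2.004 -0.238  0.687  0.098]
```

```bash
python3 -m creep '[[0,[-10,45,0],[0,0,-0.18]],[0,[-22,100,0],[0,0,-0.36]],[0,[-34,155,0],[0,0,-0.54]],[0,[-46,210,0],[0,0,-0.72]],[0,[-58,265,0],[0,0,-0.9]],[0,[-70,320,0],[0,0,-1.08]],[0,[-80,365,0],[0,0,-1.26]],[0,[-87,398,5],[0,0,-1.44]],[0,[-87,398,12],[0,0,-1.62]],[0,[-87,398,12],[0,0,-1.8]]]' 50; python3 -m creep '[[0,[0,0,0],[0,0,0]],[0,[0,0,0],[0,0,0]]]'; python3 go.py 563.2 -229.2 135 2.1
python3 - <<'E'
from rig import cams
import cv2,numpy as np
a=cams.capture("top")["frame"][:,:,::-1]; b=cams.capture("scene")["frame"][:,:,::-1]
o=np.hstack([cv2.resize(a[125:225,305:445],(400,286),interpolation=cv2.INTER_CUBIC),cv2.resize(b[90:190,65:205],(400,286),interpolation=cv2.INTER_CUBIC)])
cv2.imwrite("pics/p4.png",o)
cv2.imwrite("pics/p5.png",cv2.resize(b[110:180,90:160],(600,600),interpolation=cv2.INTER_CUBIC))
E
```

```text
time_s: 5.1
tool_pos: [561.3, -229.6, 168.6]
orientation: [-3.139, -0.001, 2.058]
ft_force: [-0.1, -0.1, 0.2]
width: 0.154
time_s: 5.35
tool_pos: [560.7, -229.6, 167.8]
orientation: [-3.138, -0.002, 2.055]
ft_force: [-0.6, -0.8, 0.7]
width: 0.16
shift [-0.866  2.508 32.823] rot [-0.004 -0.002 -0.045]
t 5.35 [ 560.717 -229.604  167.834] [-3.138 -0.002  2.055] F [-0.6   -0.788  0.712] M [ 0.008 -0.016  0.015] 0.1599607292200975 q [ 0.434  0.526 -0.168  1.927  0.132  0.704  2.243]
```

View pics/p4.png

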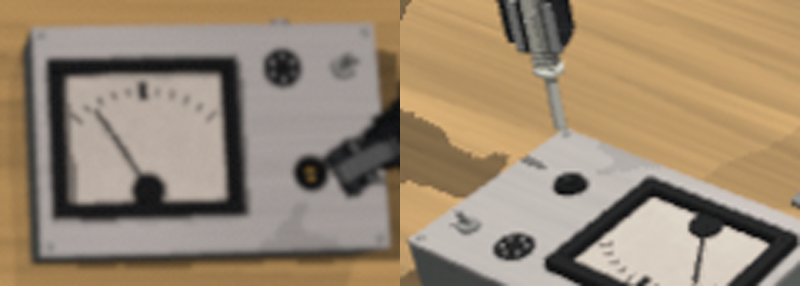

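View pics/p5.png

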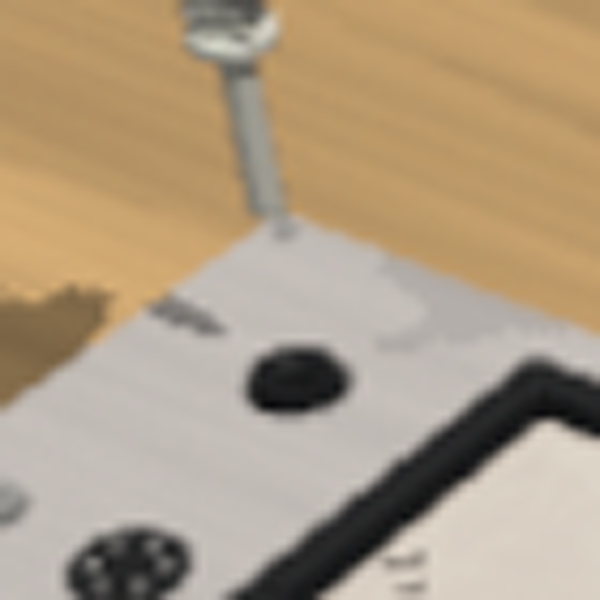

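Run:
```python
from h import *
np.set_printoptions(precision=2,suppress=True)
for z in (102,104.4,107): print(proj('scene',[[560.7,-229.6,z]]), proj('top',[[560.7,-229.6,z]]))
t=uz([280,228],(90,110),600/70); print(t, back('scene',t,104.4))
```

```text
[[121.37 135.85]] [[421.45 182.47]]
[[121.15 134.81]] [[421.91 182.26]]
[[120.92 133.67]] [[422.41 182.04]]
[[122.22 136.16]] [[ 562.99 -224.79  104.4 ]]
```

```bash
python3 -m creep '[[0,[-0.8,2.2,15],[0,0,0]],[0,[-0.8,2.2,30],[0,0,0]],[0,[-0.8,2.2,38],[0,0,0]],[0,[-0.8,2.2,38],[0,0,0]],[0,[-0.8,2.2,38],[0,0,0]]]'; python3 go.py 563 -229.6 122 2.06
python3 - <<'E'
from rig import cams
import cv2,numpy as np
b=cams.capture("scene")["frame"][:,:,::-1]
cv2.imwrite("pics/p6.png",cv2.resize(b[120:180,90:150],(600,600),interpolation=cv2.INTER_CUBIC))
E
```

```text
time_s: 6.08
tool_pos: [563.6, -229.2, 130.4]
orientation: [-3.139, -0.001, 2.057]
ft_force: [0.1, -0.8, -0.8]
width: 0.157
shift [-0.091 -0.68   8.41 ] rot [-0.003 -0.001 -0.003]
t 6.075 [ 563.584 -229.197  130.409] [-3.139 -0.001  2.057] F [ 0.102 -0.78  -0.838] M [-0.071 -0.01  -0.02 ] 0.1565015860409551 q [ 0.422  0.578 -0.157  1.945  0.147  0.632  2.228]
```

View pics/p6.png

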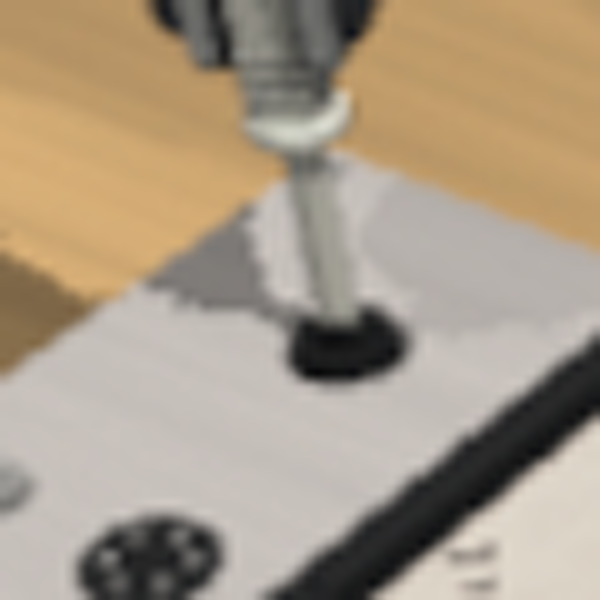

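Run:
```python
from h import *
from rig import cams
import cv2
np.set_printoptions(precision=2,suppress=True)
for z in (64,67,70.5): print(z,proj('scene',[[563.6,-229.2,z]]))
print(proj('scene',[[563.6,-229.2,116.0]]),'collar bottom')
a=cams.capture("top")["frame"][:,:,::-1]
cv2.imwrite("pics/p7.png",cv2.resize(a[155:215,385:445],(600,600),interpolation=cv2.INTER_CUBIC))
```

```text
64 [[123.84 152.74]]
67 [[123.58 151.5 ]]
70.5 [[123.27 150.05]]
[[119.18 130.5 ]] collar bottom
```

View pics/p7.png

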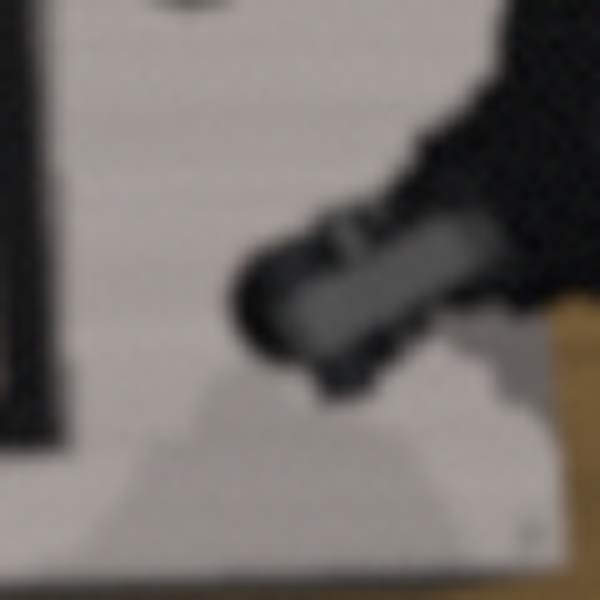

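```bash
python3 -m creep '[[0,[0,-0.4,4],[0,0,0]],[0,[0,-0.4,8],[0,0,0]],[0,[0,-0.4,8],[0,0,0]]]'; python3 go.py 563 -229.6 118 2.06
```

```text
time_s: 6.55
tool_pos: [563.0, -229.4, 122.4]
orientation: [-3.139, -0.001, 2.057]
ft_force: [-1.0, 0.3, -0.1]
width: 0.156
shift [-0.184 -0.102  4.391] rot [-0.003 -0.001 -0.003]
t 6.55 [ 563.018 -229.387  122.391] [-3.139 -0.001  2.057] F [-0.959  0.343 -0.098] M [-0.001 -0.022  0.016] 0.15590829018350716 q [ 0.421  0.589 -0.154  1.951  0.151  0.616  2.226]
```

```bash
python3 -m creep '[[0,[0,0,1.5],[0,0,0]],[0,[0,0,3],[0,0,0]],[0,[0,0,3],[0,0,0]]]'; python3 go.py 563 -229.6 116 2.06
```

```text
time_s: 6.92
tool_pos: [562.9, -229.3, 119.3]
orientation: [-3.138, -0.001, 2.057]
ft_force: [-0.6, 1.3, 0.2]
width: 0.159
shift [-0.26  -0.063  3.262] rot [-0.003 -0.001 -0.003]
t 6.925 [ 562.945 -229.339  119.262] [-3.138 -0.001  2.057] F [-0.624  1.296  0.246] M [0.048 0.017 0.002] 0.1593853981741347 q [ 0.42   0.593 -0.153  1.952  0.152  0.61   2.225]
```

```bash
python3 -m creep '[[0,[0,0,1],[0,0,0]],[0,[0,0,2],[0,0,0]],[0,[0,0,2],[0,0,0]]]'; python3 go.py 563 -229.6 116 2.06
```

```text
time_s: 7.3
tool_pos: [562.9, -229.3, 117.1]
orientation: [-3.138, -0.001, 2.057]
ft_force: [0.3, -0.8, -0.6]
width: 0.151
shift [-0.305 -0.017  1.138] rot [-0.003 -0.001 -0.003]
t 7.3 [ 562.876 -229.322  117.138] [-3.138 -0.001  2.057] F [ 0.274 -0.793 -0.646] M [0.076 0.061 0.017] 0.1512931983374396 q [ 0.42   0.596 -0.152  1.953  0.153  0.606  2.224]
```

```bash
python3 -m creep '[[0,[0,0,1],[0,0,0]],[0,[0,0,2],[0,0,0]],[0,[0,0,2],[0,0,0]]]'; python3 go.py 563 -229.6 114 2.06
```

```text
time_s: 7.68
tool_pos: [563.0, -229.4, 115.4]
orientation: [-3.139, -0.001, 2.057]
ft_force: [-0.2, 0.6, 3.4]
width: 0.156
shift [-0.191 -0.152  1.388] rot [-0.003 -0.001 -0.003]
t 7.675 [ 563.049 -229.359  115.388] [-3.139 -0.001  2.057] F [-0.246  0.589  3.396] M [ 0.072  0.099 -0.024] 0.15614436405167428 q [ 0.419  0.599 -0.152  1.954  0.153  0.603  2.223]
```

```bash
python3 -m creep '[[0,[0,0,0.2],[0,0,0.06]],[0,[0,0,0.2],[0,0,0.12]],[0,[0,0,0.2],[0,0,0.18]],[0,[0,0,0.2],[0,0,0.24]],[0,[0,0,0.2],[0,0,0.24]]]'; python3 go.py 563 -229.6 114 2.06
```

```text
time_s: 8.3
tool_pos: [563.2, -229.5, 115.4]
orientation: [-3.139, 0.0, 1.817]
ft_force: [0.3, 0.2, 2.0]
width: 0.157
shift [-0.031 -0.224  1.383] rot [-0.003 -0.    -0.243]
t 8.3 [ 563.213 -229.514  115.382] [-3.139  0.     1.817] F [0.322 0.237 2.011] M [-0.043  0.039  0.076] 0.15669514281429586 q [ 0.372  0.596 -0.085  1.956  0.088  0.595  2.046]
```

```bash
python3 -m creep '[[0,[0,0,0.3],[0,0,0.06]],[0,[0,0,0.4],[0,0,0.12]],[0,[0,0,0.4],[0,0,0.18]],[0,[0,0,0.4],[0,0,0.24]],[0,[0,0,0.4],[0,0,0.24]]]'; python3 go.py 563 -229.6 114 1.72
```

```text
time_s: 8.93
tool_pos: [563.0, -229.3, 114.7]
orientation: [-3.138, 0.001, 1.579]
ft_force: [0.5, -0.1, -0.2]
width: 0.154
shift [-0.261 -0.026  0.686] rot [-0.003  0.001 -0.141]
t 8.925 [ 563.026 -229.338  114.685] [-3.138  0.001  1.579] F [ 0.545 -0.136 -0.196] M [-0.035  0.003  0.022] 0.15415475863347178 q [ 0.324  0.596 -0.018  1.959  0.022  0.59   1.87 ]
```

```bash
python3 -m creep '[[0,[0,0,0.5],[0,0,0]],[0,[0,0,1],[0,0,0]],[0,[0,0,1],[0,0,0]]]'; python3 go.py 563 -229.6 114 1.72
cat > pic.py <<'E'
import sys
from rig import cams
import cv2,numpy as np
a=cams.capture("top")["frame"][:,:,::-1]
cv2.imwrite(sys.argv[1],cv2.resize(a[130:210,315:415],(800,640),interpolation=cv2.INTER_CUBIC)[:600])
E
python3 pic.py pics/p8.png
```

```text
time_s: 9.3
tool_pos: [563.0, -229.4, 113.8]
orientation: [-3.138, 0.001, 1.579]
ft_force: [0.1, 0.0, 1.4]
width: 0.161
shift [-0.229 -0.038 -0.226] rot [-0.003  0.001 -0.141]
t 9.3 [ 563.036 -229.371  113.774] [-3.138  0.001  1.579] F [0.111 0.022 1.395] M [ 0.048 -0.004  0.055] 0.16143321371104358 q [ 0.325  0.598 -0.019  1.959  0.022  0.588  1.87 ]
```

View pics/p8.png

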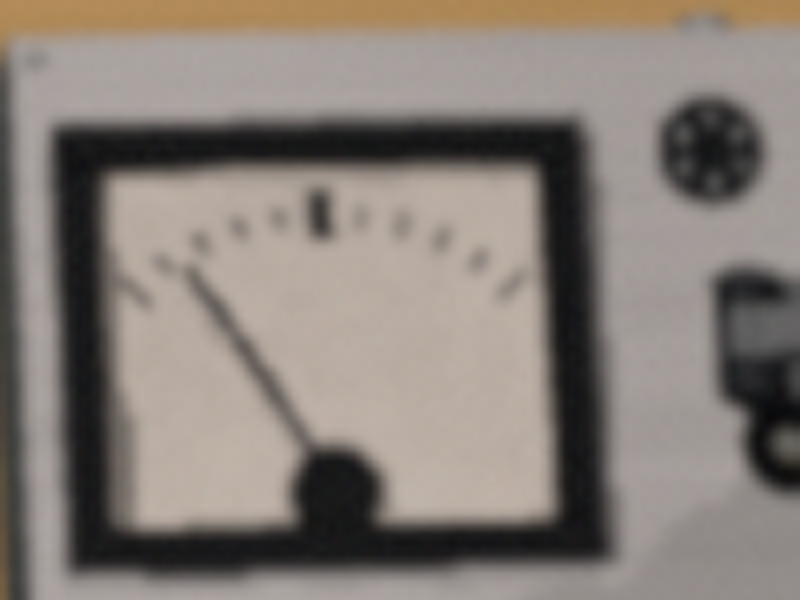

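```bash
python3 -m creep '[[0,[0,0,0.2],[0,0,0.1]],[0,[0,0,0.2],[0,0,0.2]],[0,[0,0,0.2],[0,0,0.3]],[0,[0,0,0.2],[0,0,0.4]],[0,[0,0,0.2],[0,0,0.5]],[0,[0,0,0.2],[0,0,0.6]],[0,[0,0,0.2],[0,0,0.7]],[0,[0,0,0.2],[0,0,0.7]]]'; python3 go.py 563 -229.6 114 1.72
cat > needle.py <<'E'
import sys
from h import *
from rig import cams
import cv2
a=cams.capture("top")["frame"][:,:,::-1]
cv2.imwrite(sys.argv[1],cv2.resize(a[130:210,315:415],(800,640),interpolation=cv2.INTER_CUBIC)[:600])
# hub (337,490), block (320,212) in zoom coords x8 offset (315,130)
g=cv2.cvtColor(a,cv2.COLOR_BGR2GRAY).astype(np.float32)
hub=back('top',uz([338,490],(315,130),8),62)[0]; blk=back('top',uz([320,212],(315,130),8),62)[0]
z0=np.arctan2(blk[1]-hub[1],blk[0]-hub[0])
th=np.arange(-.7,.75,.01); rr=np.arange(18,50,1.)
v=[]
for t in th:
    P=np.c_[hub[0]+rr*np.cos(z0+t),hub[1]+rr*np.sin(z0+t),np.full(len(rr),62)]
    uv=proj('top',P).astype(np.float32)
    v.append(cv2.remap(g,uv[:,:1].copy(),uv[:,1:].copy(),cv2.INTER_CUBIC).mean())
v=np.array(v); i=v.argmin(); w=np.clip(np.median(v)-8-v,0,None)*(abs(th-th[i])<.1)
print('hub',hub,'z0',z0,'needle',th[i],(w*th).sum()/w.sum())
E
python3 needle.py pics/p9.png
```

```text
time_s: 10.35
tool_pos: [563.0, -229.3, 113.7]
orientation: [-3.14, 0.003, 0.881]
ft_force: [-1.3, -0.4, 1.8]
width: 0.159
shift [-0.283  0.185 -0.347] rot [-0.003  0.002 -0.839]
t 10.35 [ 563.036 -229.265  113.653] [-3.14   0.003  0.881] F [-1.267 -0.383  1.752] M [-0.001  0.073  0.036] 0.159255835072086 q [ 0.187  0.606  0.177  1.966 -0.178  0.588  1.362]
hub [ 552.67943912 -120.66003516   62.        ] z0 0.020975587992414748 needle 0.43000000000000105 0.42846918533204015
```

View pics/p9.png

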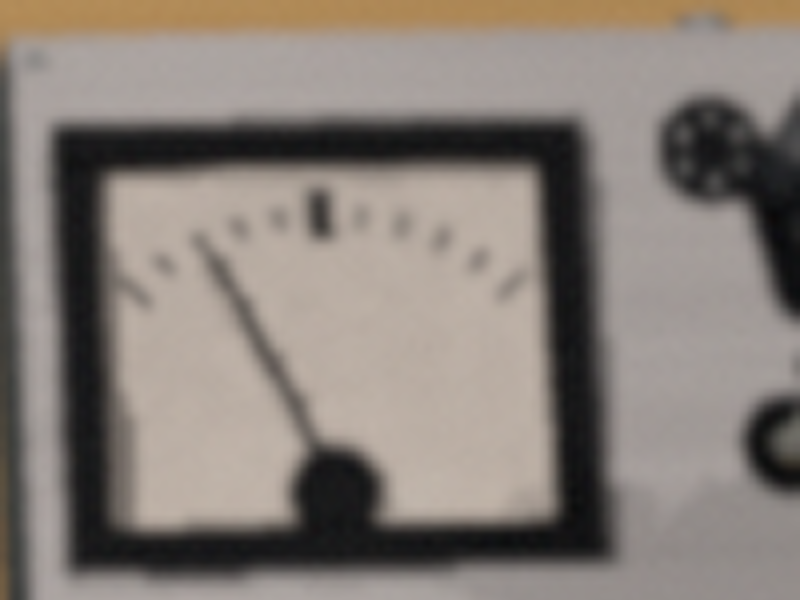

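```bash
python3 -m creep '[[0,[0,0,0.2],[0,0,0.1]],[0,[0,0,0.2],[0,0,0.2]],[0,[0,0,0.2],[0,0,0.3]],[0,[0,0,0.2],[0,0,0.4]],[0,[0,0,0.2],[0,0,0.5]],[0,[0,0,0.2],[0,0,0.6]],[0,[0,0,0.2],[0,0,0.7]],[0,[0,0,0.2],[0,0,0.8]],[0,[0,0,0.2],[0,0,0.9]],[0,[0,0,0.2],[0,0,0.9]]]'; python3 go.py 563 -229.6 114 1.72
python3 needle.py pics/p10.png
```

```text
time_s: 11.65
tool_pos: [563.3, -229.6, 113.5]
orientation: [3.14, 0.003, -0.016]
ft_force: [-0.4, -0.2, 2.0]
width: 0.156
shift [-0.317  0.021 -0.479] rot [-0.001  0.004 -1.736]
t 11.65 [ 563.316 -229.585  113.52 ] [ 3.14   0.003 -0.016] F [-0.363 -0.218  2.009] M [-0.144  0.029  0.026] 0.15573743964852765 q [ 0.016  0.64   0.427  1.973 -0.435  0.62   0.711]
hub [ 552.67943912 -120.66003516   62.        ] z0 0.020975587992414748 needle 0.07000000000000073 0.07103671104717758
```

View pics/p10.png

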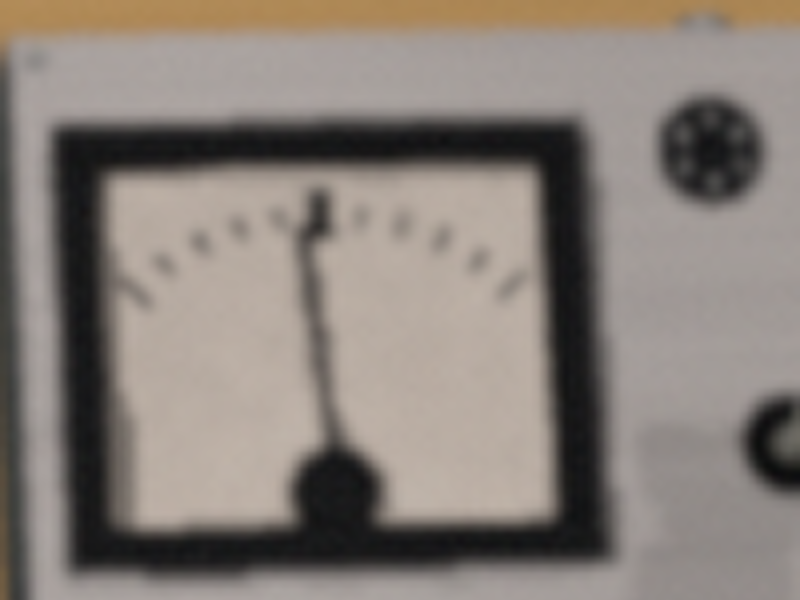

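Now 0.36 rad per 0.9, exactly 0.4; about 0.18 rad remains.

```bash
python3 -m creep '[[0,[0,0,0.2],[0,0,0.08]],[0,[0,0,0.2],[0,0,0.18]],[0,[0,0,0.2],[0,0,0.18]],[0,[0,0,0.2],[0,0,0.18]]]'; python3 go.py 563 -229.6 114 1.72
python3 needle.py pics/p11.png
```

```text
time_s: 12.2
tool_pos: [563.3, -229.7, 113.4]
orientation: [3.139, 0.002, -0.194]
ft_force: [-0.5, 0.2, 1.9]
width: 0.156
shift [-0.342 -0.024 -0.59 ] rot [-0.001  0.004 -1.914]
t 12.2 [ 563.329 -229.691  113.409] [ 3.139  0.002 -0.194] F [-0.53   0.221  1.925] M [-0.135  0.034  0.041] 0.1564728196102794 q [-0.016  0.651  0.475  1.975 -0.484  0.631  0.581]
hub [ 552.67943912 -120.66003516   62.        ] z0 0.020975587992414748 needle 6.661338147750939e-16 -0.0026670889457957266
```

View pics/p11.png

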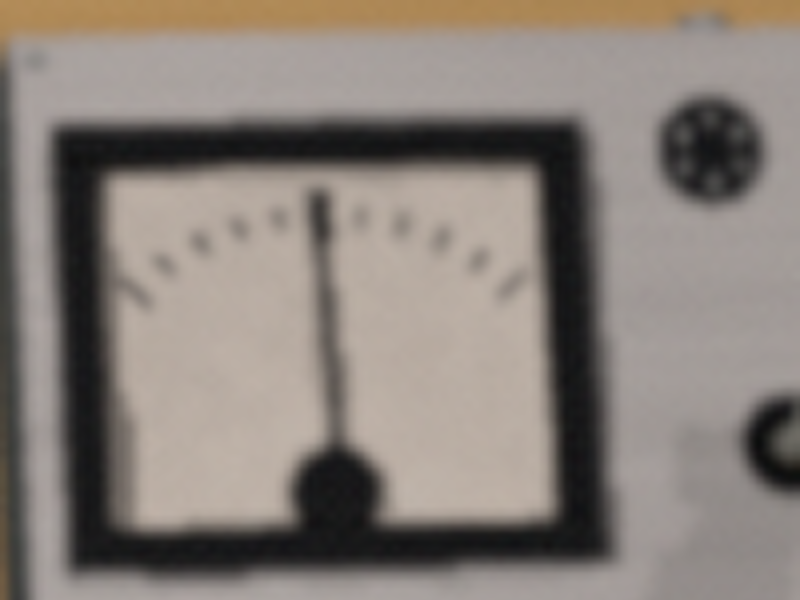

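```bash
python3 -m creep '[[0,[0,0,0],[0,0,-0.06]],[0,[0,0,-2],[0,0,-0.06]],[0,[0,0,-8],[0,0,-0.06]],[0,[0,0,-30],[0,0,-0.06]],[0,[0,0,-75],[0,0,-0.06]],[0,[0,0,-75],[0,0,-0.06]],[0,[0,0,-75],[0,0,-0.06]]]'; python3 go.py 547.5 178.4 185 0.254
python3 needle.py pics/p12.png
```

```text
time_s: 13.12
tool_pos: [563.2, -229.0, 188.3]
orientation: [3.14, 0.003, -0.134]
ft_force: [-0.0, 0.0, 0.0]
width: 0.155
shift [ -70.114 -401.598    3.038] rot [ 0.001  0.003 -0.388]
t 13.125 [ 563.245 -228.967  188.312] [ 3.14   0.003 -0.134] F [-0.005  0.05   0.002] M [-0.03   0.06  -0.013] 0.15530621792403604 q [-0.064  0.551  0.537  1.931 -0.394  0.767  0.563]
hub [ 552.67943912 -120.66003516   62.        ] z0 0.020975587992414748 needle 6.661338147750939e-16 -0.0027474414623169983
```

View pics/p12.png

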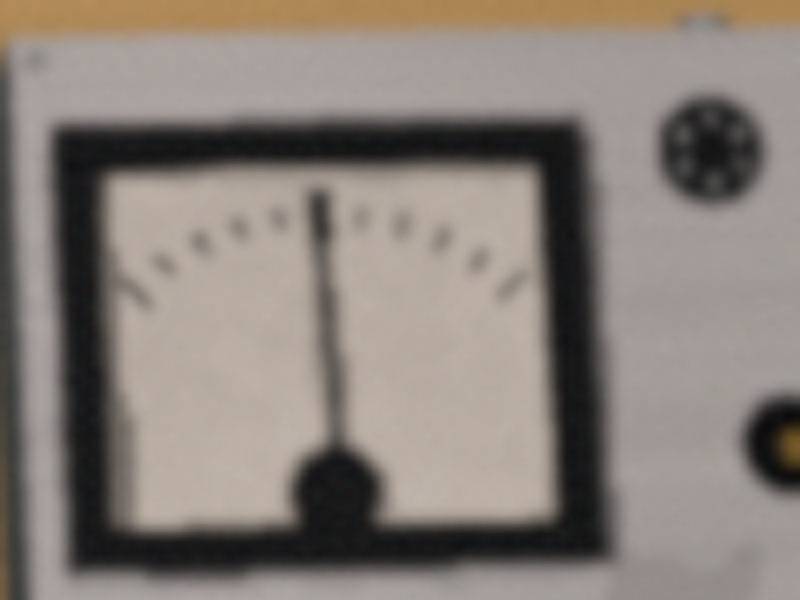

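```bash
python3 -m creep '[[0,[-9,-50,0],[0,0,-0.06]],[0,[-18,-105,0],[0,0,-0.12]],[0,[-28,-160,0],[0,0,-0.18]],[0,[-38,-215,0],[0,0,-0.25]],[0,[-48,-270,0],[0,0,-0.32]],[0,[-57,-325,0],[0,0,-0.39]],[0,[-66,-375,0],[0,0,-0.39]],[0,[-70,-402,0],[0,0,-0.39]],[0,[-70,-402,0],[0,0,-0.39]],[0,[-70,-402,0],[0,0,-0.39]]]'; python3 go.py 547.5 178.4 135 0.254
```

```text
time_s: 14.42
tool_pos: [546.7, 177.4, 186.8]
orientation: [3.141, 0.006, 0.255]
ft_force: [-0.4, -1.4, -0.6]
width: 0.159
shift [ 1.386 -0.75  51.752] rot [0.001 0.006 0.001]
t 14.425 [546.656 177.435 186.761] [3.141 0.006 0.255] F [-0.417 -1.437 -0.565] M [-0.032 -0.03   0.006] 0.15892405869581944 q [-0.718  0.499  0.45   2.    -0.322  0.718  0.186]
```

```bash
python3 -m creep '[[0,[1.2,-0.7,25],[0,0.006,0]],[0,[1.2,-0.7,55],[0,0.006,0]],[0,[1.2,-0.7,63],[0,0.006,0]],[0,[1.2,-0.7,63],[0,0.006,0]],[0,[1.2,-0.7,63],[0,0.006,0]]]'; python3 go.py 547.5 178.4 118 0.254
python3 - <<'E'
from rig import cams
import cv2,numpy as np
from h import *
b=cams.capture("scene")["frame"][:,:,::-1]
cv2.imwrite("pics/p13.png",cv2.resize(b[185:250,285:350],(600,600),interpolation=cv2.INTER_CUBIC))
print((proj('scene',[[546.6,178.2,55],[547.5,178.4,60]])+.5-[285,185])*600/65)
E
```

```text
time_s: 15.05
tool_pos: [548.1, 177.9, 124.7]
orientation: [3.141, -0.001, 0.254]
ft_force: [0.2, -0.2, 0.5]
width: 0.156
shift [-0.502 -0.671  6.736] rot [ 0.001 -0.001 -0.   ]
t 15.05 [548.144 177.878 124.737] [ 3.141 -0.001  0.254] F [ 0.185 -0.19   0.471] M [0.036 0.029 0.022] 0.15643506716332978 q [-0.67   0.583  0.389  2.041 -0.386  0.586  0.24 ]
[[295.8400926  413.55442555]
 [297.46179628 397.55786001]]
```

View pics/p13.png

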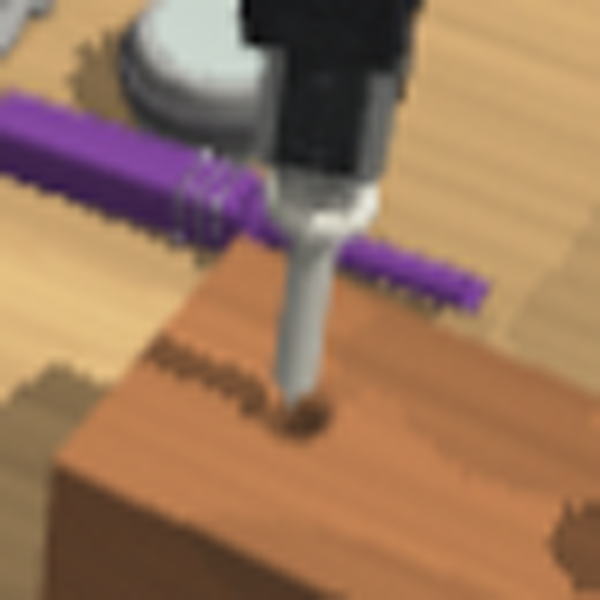

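```bash
python3 -m creep '[[0,[-0.1,-0.8,0],[0,0,0]],[0,[-0.1,-0.8,4],[0,0,0]],[0,[-0.1,-0.8,8],[0,0,0]],[0,[-0.1,-0.8,8],[0,0,0]]]'; python3 go.py 547.9 178.5 100 0.254
```

```text
time_s: 15.6
tool_pos: [547.4, 178.8, 116.3]
orientation: [3.141, -0.001, 0.254]
ft_force: [0.2, 0.2, -0.3]
width: 0.158
shift [ 0.369  0.401 16.317] rot [ 0.001 -0.001  0.   ]
t 15.6 [547.43  178.801 116.316] [ 3.141 -0.001  0.254] F [ 0.186  0.172 -0.302] M [-0.025  0.035 -0.007] 0.15751609617266163 q [-0.665  0.595  0.38   2.045 -0.394  0.57   0.245]
```

```bash
python3 -m creep '[[0,[0.3,0.3,2],[0,0,0]],[0,[0.3,0.3,4],[0,0,0]],[0,[0.3,0.3,6],[0,0,0]],[0,[0.3,0.3,6],[0,0,0]]]'; python3 go.py 547.9 178.5 75 0.254
```

```text
time_s: 16.1
tool_pos: [547.7, 178.6, 110.1]
orientation: [3.141, -0.0, 0.254]
ft_force: [-0.1, 0.3, -0.5]
width: 0.156
shift [ 0.183  0.083 35.113] rot [ 0.001 -0.     0.   ]
t 16.1 [547.689 178.551 110.113] [ 3.141 -0.     0.254] F [-0.088  0.319 -0.517] M [ 0.04  -0.018  0.017] 0.1559833389139607 q [-0.659  0.605  0.373  2.047 -0.4    0.559  0.251]
```

In the hole with no force. Continue down.

```bash
python3 -m creep '[[0,[0,0,7],[0,0,0]],[0,[0,0,14],[0,0,0]],[0,[0,0,21],[0,0,0]],[0,[0,0,28],[0,0,0]],[0,[0,0,33],[0,0,0]],[0,[0,0,33],[0,0,0]]]'; python3 go.py 547.9 178.5 73 0.254
```

```text
time_s: 16.85
tool_pos: [547.4, 178.4, 76.6]
orientation: [3.141, 0.001, 0.254]
ft_force: [-0.1, 0.2, -0.2]
width: 0.157
shift [0.514 0.044 3.618] rot [ 0.001  0.001 -0.   ]
t 16.85 [547.393 178.416  76.619] [3.141 0.001 0.254] F [-0.059  0.241 -0.185] M [-0.022  0.005 -0.048] 0.1566342857907664 q [-0.629  0.654  0.333  2.06  -0.431  0.495  0.277]
```

```bash
python3 -m creep '[[0,[0,0,2],[0,0,0]],[0,[0,0,4],[0,0,0]],[0,[0,0,4],[0,0,0]]]'; python3 go.py 547.9 178.5 73 0.254
```

```text
time_s: 17.23
tool_pos: [547.6, 178.5, 72.9]
orientation: [3.141, 0.0, 0.254]
ft_force: [-1.0, -0.2, 2.3]
width: 0.157
shift [ 0.314  0.056 -0.059] rot [ 0.  0. -0.]
t 17.225 [547.582 178.475  72.942] [3.141 0.    0.254] F [-1.01  -0.166  2.332] M [0.023 0.128 0.031] 0.15688758549201023 q [-0.626  0.659  0.328  2.061 -0.434  0.487  0.28 ]
```

Collar has contacted the block (72.9, as at pick-up). Release and rise.

```bash
python3 -m creep '[[0.25,[0,0,0],[0,0,0]],[0.4,[0,0,0],[0,0,0]],[0.5,[0,0,0],[0,0,0]],[0.5,[0,0,0],[0,0,0]]]'; python3 -m creep '[[0.5,[0,0,-10],[0,0,0]],[0.5,[0,0,-40],[0,0,0]],[0.5,[0,0,-80],[0,0,0]],[0.5,[0,0,-120],[0,0,0]],[0.5,[0,0,-120],[0,0,0]]]';  python3 -m creep '[[0.5,[-50,-30,-20],[0,0,0]],[0.5,[-90,-60,-30],[0,0,0]],[0.5,[-90,-60,-30],[0,0,0]],[0.5,[-90,-60,-30],[0,0,0]],[0.5,[-90,-60,-30],[0,0,0]]]'; python3 needle.py pics/p14.png
python3 - <<'E'
from rig import cams
import cv2
b=cams.capture("scene")["frame"][:,:,::-1]
cv2.imwrite("pics/p15.png",b); cv2.imwrite("pics/p16.png",cams.capture("top")["frame"][:,:,::-1])
cv2.imwrite("pics/p17.png",cv2.resize(b[160:260,270:370],(600,600),interpolation=cv2.INTER_CUBIC))
E
```

```text
time_s: 17.73
tool_pos: [547.5, 178.5, 72.9]
orientation: [3.141, 0.0, 0.254]
ft_force: [-0.3, -0.1, 0.5]
width: 0.504
time_s: 18.35
tool_pos: [550.0, 179.0, 196.7]
orientation: [-3.141, -0.007, 0.254]
ft_force: [-0.2, -0.3, 0.2]
width: 0.501
time_s: 18.98
tool_pos: [448.9, 213.7, 225.9]
orientation: [3.141, -0.008, 0.252]
ft_force: [-0.5, -0.4, 0.8]
width: 0.502
hub [ 552.67943912 -120.66003516   62.        ] z0 0.020975587992414748 needle 6.661338147750939e-16 -0.002608294510814501
```

View pics/p15.png

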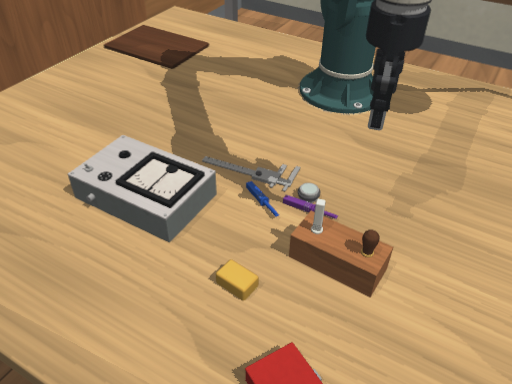

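View pics/p16.png

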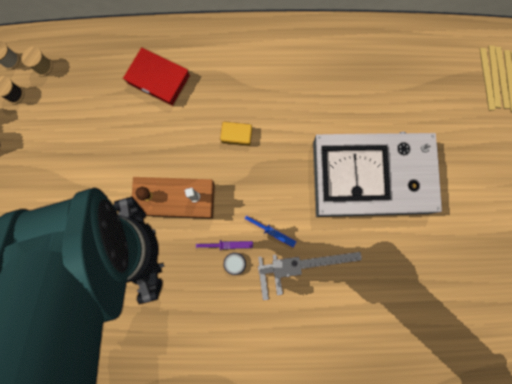

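View pics/p17.png

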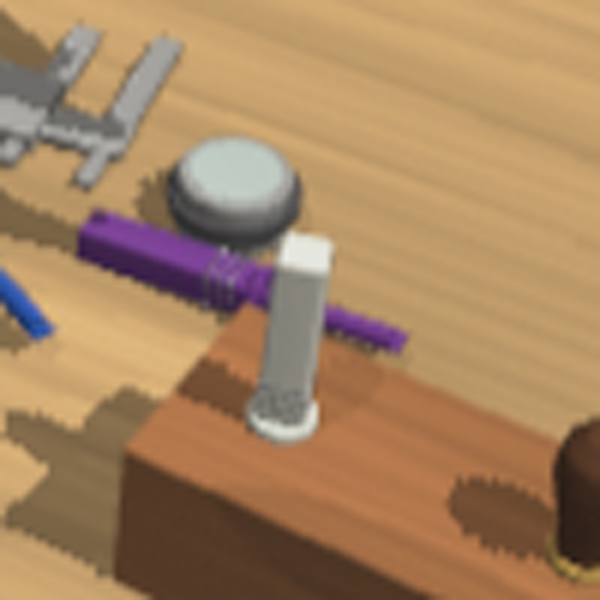

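The tool stands seated on its collar in its hole (scene px about 318,230). The needle is on the zero block (top px 356,158), and the mandrel, calliper, wax and loupe are where they were. I'm handing in.

```bash
python3 -c "
from rig import finish_job; print(finish_job())"
```

```text
the job is handed in; nothing more can be done
None
```

The needle is on the zero block and the trimming tool is back upright in its own hole, seated on its collar. The job was handed in after about 19 s of the 72 s allowed; no verdict is reported.

**What I did:** I took the white tool out of the block and touched the rotor lightly, with at most about 3.4 N measured at the wrist. I turned clockwise until the blade dropped in the slot, then kept turning until the needle went from about 0.55 rad to zero.

**Last checks:**
- **Needle:** it read about -0.003 rad in the top camera, both with the tool in and after it was out. That zero is my hand-picked centre of the block in the same picture.
- **Tool:** in the scene picture it stands upright with its collar on the block. When it touched down, the gripper was at the same height (72.9 mm) as at pick-up.
- **Other things:** the mandrel, calliper, beeswax and loupe look unmoved in the pictures. I did not measure their positions again.
- **Robot:** it was clear of everything when I handed in.

**Did not go as expected:** the blue and purple look-alikes, which stood free on the bench, had fallen over before I gripped anything. The gripper had not been near them, and I left them lying.

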